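Press a re-glued register in the book press

TASK

The cover of the blue register has just been re-glued and has to dry under pressure. With the fingertips, gently push the register the rest of the way into the book press until its far edge lies square against the steel stop; then push the arms of the star handle round clockwise (seen from above) with a finger until the plate presses firmly on the register, without screwing it down with all force, and take the hand away. Grip and lift nothing, and leave the glue bottle, the stapler and the eraser where they are.

Things in the scene. Friction and masses are not known exactly. Their poses are not given: they have to be found in the camera images.
- press: Grey bench book press fixed to the desk, 302 x 285 x 145 mm high (star handle higher). Origin: under the screw axis, on the desk. z up, y points out of its open side, x along the cross head. Beech bed board: top at z 30 mm, from y -130 to +147. Two 20 mm columns at x +-133, y 0. Cross head 46 mm wide in y (y +-23), top at z 130 mm, column nuts to 145.
- book_stop (a point): Middle of the face of the low steel stop at the closed end of the bed, at (0, -115, 36) mm in the press frame; the stop is 200 mm long in x, its top at z 45. The register's far edge belongs against it. Axes as the press.
- book_mid (a point): Centre (half-way up) of the blue register, 212 (x) x 298 (y) x 11 mm, about 0.35 to 0.6 kg, lying flat on the bed board; axes as the press when square. It starts 25 to 45 mm short of the stop (up to 0.03 rad askew), already partly under the raised plate. About 3 N slides it. Home: book_mid 149 mm from the stop face, that is at y +34 in the press frame.
- book_edge (a point): Middle of the register's near edge, the one that sticks out of the open side of the press (149 mm along +y from book_mid, half-way up the edge). Push here, towards -y. When home it still overhangs the press by about 33 mm, so a finger may reach below it.
- star_hub (a point): Centre of the star handle's hub, on the screw axis, at the height of its arms (184 mm over the desk when the star reads 0; it sinks with the plate). Hub 42 mm across, to 15 mm above this point. Three level arms, 120 degrees apart, 11 mm thick steel rods with a 25 mm ball centred 82 mm from the axis; 40 mm or more free height below the arms.
- star_tip (a point): Centre of the ball at the end of one of the star's three arms, 82 mm from the axis.
- star (a joint): Turn of the star handle, rad; grows clockwise seen from above, limits 0 to 8.8, starts 0 to 3.2. Clockwise drives plate and star down 12 mm a turn. Friction 0.15 N m (3 N at 50 mm from the axis); stays where left. The plate meets the register at about 5.45; a buffer then lets pressure grow: 40 N at 6.0, firm (75 N) at 6.4, very tight (170 N, 9 N push at 50 mm) at 7.5; past 8 it crushes the register.
- plate_front (a point): Middle of the lower front edge of the beech-faced press plate (214 x 212 mm, centred on the screw axis) on the open side, 106 mm from the axis. About 22 mm over the bed board when the star reads 0, so 11 mm over the register. It hangs on a stiff rubber buffer under the screw and stays level.
- glue: Yellow-labelled glue bottle standing to the right of the press, 33 x 45 x 102 mm; origin under its centre. Leave it standing.
- stapler: Blue and grey stapler, 37 x 145 x 55 mm, to the right of the press; origin under its centre. Leave it.
- rubber_eraser: Red and blue eraser lying on the desk to the right of the press, 18 x 52 x 12 mm; origin under its centre. Leave it.
- monitor: Computer monitor standing behind and to the right of the press, always at the same place; origin under its neck, on the desk. Its screen, 418 mm wide, 50 mm thick and tilted back a little, runs from 75 to 440 mm over the desk, along the monitor's own y axis. Keep the arm clear of it

How it is judged (in metres and radians):
On the way, in this order (a step that is already met when the one before it is completed fails the run):
1. the register lies square against the stop, the plate still clear of it (y of book_mid in the frame of press below 0.038 m and angle between the y axis of book_mid and the y axis of press, either way round below 0.03 rad and contact force between plate and book below 2 N), for 0.2 s.
2. the plate presses on the register (contact force between plate and book above 40 N), for 0.2 s.
At the end, for the whole second after the job is handed in: The register lies flat against the stop (within 4 mm of home, square within 0.03 rad) and the plate, left alone, presses on it with over 40 N (contact force between plate and book above 40 N and y of book_mid in the frame of press below 0.038 m and angle between the y axis of book_mid and the y axis of press, either way round below 0.03 rad and angle between book_mid's own z axis and vertical below 0.04 rad); the robot touches nothing.
It fails at once if the register is rammed against the stop instead of pushed gently (contact force between the fingers and book above 40 N).
It fails at once if the register is crushed by screwing the plate down with all force (contact force between plate and book above 250 N).
It fails at once if the register is lifted off the bed (height (world z) of book_mid above 0.048 m).
It fails at once if the register drops off the bed (height (world z) of book_mid below 0.025 m).
It fails at once if the glue bottle, the stapler or the eraser is disturbed (distance of any of glue, stapler from where it was at the start of the episode above 0.015 m or angle between glue's own z axis and vertical above 0.3 rad or distance of rubber_eraser from where it was at the start of the episode above 0.02 m).
It also fails if it takes over 67 s, if anything falls off the work surface, if the arm or the gripper's body presses on something with over 40 N, if the wrist force passes 120 N, or if a joint passes its speed limit or range.

ROBOT

A 6-joint arm with a two-finger parallel gripper is mounted at the origin on the work surface; the furniture and walls round the work are solid. World frame = base frame: x ahead of the robot, y to its left, z up, the work surface at z = 0. Lengths are in mm, angles in rad, forces in N, time in s.
With the tool pointing down it reaches from about 350 to 875 mm from the base axis. Payload 4.2 kg.
Tool frame: the origin (TCP) lies at the very end of the fingers, on their centre line; the grasp point (between the pads) lies 19 mm behind it; y points along the fingers, z is the direction in which the jaws open and shut, and the axes are right-handed (so a half turn about y gives the same grasp; the last joint's range is limited). The gripper opens to 85 mm and grips with 20 to 120 N. Pads are 22 mm wide; open, the fingers measure 114 mm over their backs; the gripper's body (76 mm by 85 mm) begins 54 mm behind the grasp point. The pads swing forward as they close: fully open they stand 13 mm farther back than shut.
Start: joints at [1.432, 0.385, 0.008, 0, -1.194, -0.259], TCP at [242.086, 576.189, 231.312] pointing down, gripper open.
Joint ranges: [-3.14, 3.14], [-1.21, 2.06], [-1.07, 1.41], [-3.16, 2.05], [-2.99, -0.16], [-3.1, 3.1]. Speed limits (rad/s): [2.79, 2.79, 3.14, 3.14, 3.14, 3.14].

INTERFACE

Orientations are given as a unit quaternion [x, y, z, w].
In Python, from bench import arm gives the robot as it stands.
- The arm moves only by the shell command python3 -m creep 'ROWS'. ROWS is JSON, a list of rows, each an object with "delta_pos": the shift along the tool's x, y, z in mm, a list of three; "rot": the turn, a rotation vector about the tool's x, y, z in rad, a list of three; "jaw": the finger opening in mm, from 0 to 85.4. A call has exactly 10 rows; each row shifts and turns the commanded pose from where the row before left it, along the tool's axes as they then stand; what a row does not reach is not made up. A row lasts 1/12 s, in which the tool goes at most 41.7 mm and 7.16 degrees, less where a joint would pass 70% of its speed; a pose out of reach is approached as far as the arm can. A call is refused whole if a number of a shift passes 41.7 or a number of a turn 0.125, either way. A call with a gripper value outside its range is refused whole. The fingers move at their own pace and stop on an object; the grip force is fixed at half the most. Time passes only in rows, so rows that do not move let the fingers close, or fill a call up. It gives the time, the measured TCP pose, the force and the opening at its end, in the units of the state.
- arm.read_state(): the state, without advancing time (a new reading comes with each control period).
- arm.get_image(name): name is "scene" or "side" or "wrist"; returns the picture (400x640x3 uint8, red, green, blue); there is no depth.
- arm.calibration(name): a dict with "intrinsics" (3x3 intrinsics, pixels), "dist_coeffs" ([k1, k2, p1, p2, k3] as OpenCV has them; the pictures are not rectified), "R" (3x3) and "t" (3): a world point X has camera coordinates R X + t. Camera axes: x right, y down, z forward; pixel columns grow to the right and rows downward; lengths in mm; the calibration is good to about 2 mm. A picture is of the moment at which its call begins: read the wrist's pose just before it. calibration takes no time and is no camera call; for the wrist camera it gives the pose at the moment of the call.
- arm.job_done(): hands the job in, once; it reports no verdict.
Trained networks look in the newest picture that a camera, given by its name, has taken for a name from the list of things; names that differ only in an ending like _2 or _b are one class to them, and where a whole thing is asked for, a point or a joint stands for the part that bears it (a point fixed in the world has none). Each returns a list of dicts, best first, with "p" (0 to 1); they miss things now and then, are a little off and sometimes report something else, mostly with a low value. They report only what shows in the picture. A call takes as long as a camera call.
- arm.find_in(camera, target): "location" ([column, row] in pixels, amid what is visible of it).
- arm.masks_of(camera, target): "pixels" (400x640 bool, what is visible of it) and "location" ([column, row] in pixels, amid what is visible of it).
The state is a dict: "clock": time; "joints": joint angles; "joint_vel": joint speeds; "joint_efforts": joint torques, N m; "position": TCP position; "ee_rot": TCP orientation; "contact_force": force on the tool from outside, world axes, zero at the start; "wrist_torque": the same for the moment, N m; "gripper_width": finger opening in mm.
Only numpy, scipy, OpenCV 4.12 (cv2) and the standard library are available. Lean on these libraries where they do the work, as an engineer would, in place of code of your own. Each camera call takes 0.05 s, during which the arm holds its last target. There are 200 camera calls.

## Working session

There is one attempt and no reset: what is moved stays moved. The work goes in short steps, Python scripts to look and compute and a shell command to move; the robot and the scene stay as the last step left them, time stands still between calls to the robot, and variables do not carry over. Pictures are saved under pics/ and viewed, about 8 in all and at most 12, crops included, and the job is handed in when it is done.

```bash
mkdir -p pics; cat > h.py <<'E'
import numpy as np, cv2
from scipy.spatial.transform import Rotation as Ro
from bench import arm
def ray(cam,px):
    c=arm.calibration(cam);K=np.array(c["intrinsics"]);d=np.array(c["dist_coeffs"]);R=np.array(c["R"]);t=np.array(c["t"]).ravel()
    u=cv2.undistortPoints(np.array([[px]],float),K,d)[0,0]
    return -R.T@t, R.T@np.array([u[0],u[1],1.])
def onz(cam,px,z):
    o,d=ray(cam,px); return o+d*(z-o[2])/d[2]
def proj(cam,P):
    c=arm.calibration(cam);R=np.array(c["R"]);t=np.array(c["t"],float).reshape(3,1)
    return cv2.projectPoints(np.array(P,float).reshape(-1,1,3),cv2.Rodrigues(R)[0],t,np.array(c["intrinsics"]),np.array(c["dist_coeffs"]))[0].reshape(-1,2)
def shot(cam,name):
    im=arm.get_image(cam); cv2.imwrite(f"pics/{name}.png",im[:,:,::-1]); return im
E
python3 - <<'E'
from h import *
np.set_printoptions(precision=1,suppress=True)
s=arm.read_state();print(s["clock"],s["position"],s["ee_rot"],s["contact_force"],s["gripper_width"])
print(Ro.from_quat(s["ee_rot"]).as_matrix())
for c in ["scene","side","wrist"]:
    shot(c,c+"0");o,d=ray(c,[320,200]);print(c,o,d)
    for n in ["book_mid","book_edge","star_hub","star_tip","plate_front","press","glue","stapler","rubber_eraser"]:
        print(n,[(np.round(x["location"]),round(x["p"],2)) for x in arm.find_in(c,n)[:4]])
E
```

```text
0.0 [241.9 575.7 230.2] [-0.1 -0.7  0.7  0.1] [-0.8 -0.  -0.8] 85.46041404036734
[[-0.9 -0.  -0.4]
 [ 0.4 -0.  -0.9]
 [-0.  -1.   0. ]]
scene [ 148.  -618.9  733.1] [ 0.4  0.7 -0.6]
book_mid [(array([274., 184.]), 0.74)]
book_edge [(array([272., 184.]), 0.92), (array([346., 301.]), 0.19)]
star_hub [(array([314., 165.]), 0.88), (array([315., 216.]), 0.42)]
star_tip [(array([314., 171.]), 0.58)]
plate_front [(array([323., 218.]), 0.58)]
press [(array([314., 218.]), 0.57)]
glue [(array([347., 300.]), 0.69)]
stapler [(array([341., 353.]), 0.67)]
rubber_eraser [(array([315., 317.]), 0.6)]
side [-540.5 -452.9 1080.4] [ 0.7  0.3 -0.6]
book_mid [(array([253., 205.]), 0.74), (array([304., 215.]), 0.5)]
book_edge []
star_hub [(array([302., 178.]), 0.59), (array([251., 207.]), 0.42)]
star_tip [(array([297., 181.]), 0.76)]
plate_front [(array([310., 212.]), 0.65)]
press [(array([304., 217.]), 0.69)]
glue [(array([378., 259.]), 0.54)]
stapler [(array([398., 290.]), 0.92)]
rubber_eraser [(array([366., 281.]), 0.63)]
wrist [307.  548.5 374.5] [-0.3  0.1 -1. ]
book_mid []
book_edge []
star_hub []
star_tip []
plate_front []
press []
glue []
stapler []
rubber_eraser []
```

```bash
python3 - <<'E'
import cv2,numpy as np
a=cv2.imread("pics/scene0.png")[110:400,180:480];b=cv2.imread("pics/side0.png")[110:350,160:460]
cv2.imwrite("pics/a.png",cv2.resize(a,None,fx=2,fy=2,interpolation=2));cv2.imwrite("pics/b.png",cv2.resize(b,None,fx=2.4,fy=2.4,interpolation=2))
E
```

```text
(no output)
```

View pics/a.png

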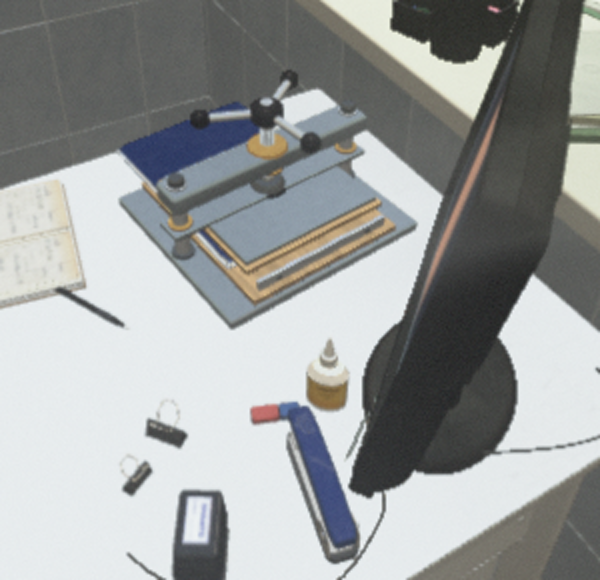

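View pics/b.png

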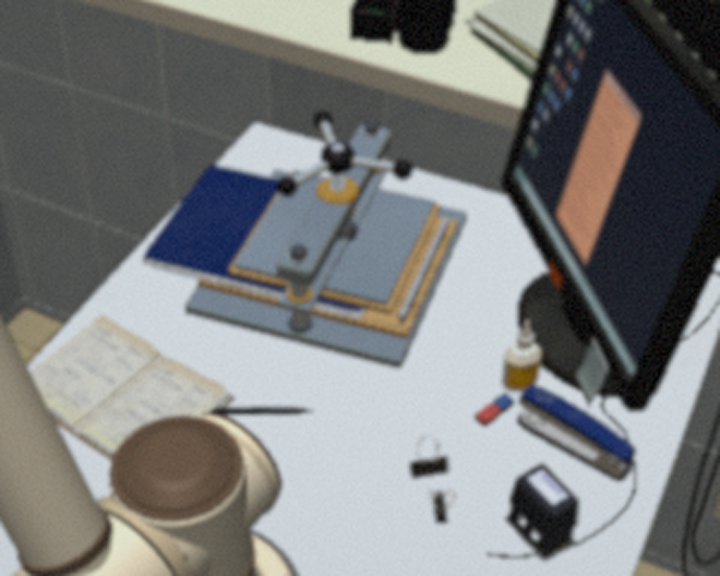

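```bash
cat > fit.py <<'E'
from h import *
from scipy.optimize import least_squares
np.set_printoptions(precision=2,suppress=True)
sc={"hub":(313.5,165),"nL":(268.5,200.5),"nR":(354,161.5),"b0":(280,169.5),"b1":(324.5,149.5),"b2":(335.5,181.5),"c0":(297,272.5),"c1":(387.5,221.5),"c2":(241,211),"k0":(241,185)}
sd={"hub":(300.8,175.4),"nL":(284.6,215),"b0":(279.2,187.9),"b1":(294.6,159.6),"b2":(327.9,180.4),"c0":(327.9,261.2),"c1":(354.2,198.75),"c2":(237.9,237.1),"k0":(221.3,218.3),"k1":(248.8,179.6)}
def model(p):
    x,y,w,th,a,by,bw,ch=p
    P={"hub":(0,0,190-12*th/2/np.pi),"nL":(-133,0,142),"nR":(133,0,142),"c0":(-151,-138,ch),"c1":(151,-138,ch),"c2":(-151,147,ch)}
    for i in range(3): P["b%d"%i]=(82*np.cos(a-i*2*np.pi/3),82*np.sin(a-i*2*np.pi/3),184-12*th/2/np.pi)
    for n,s in (("k0",-1),("k1",1)):
        P[n]=(s*106*np.cos(bw)-149*np.sin(bw),by+149*np.cos(bw)+s*106*np.sin(bw),38)
    c,s=np.cos(w),np.sin(w)
    return {k:(x+c*q[0]-s*q[1],y+s*q[0]+c*q[1],q[2]) for k,q in P.items()}
def res(p):
    m=model(p);r=[]
    for cam,o in (("scene",sc),("side",sd)):
        ks=list(o);q=proj(cam,[m[k] for k in ks])-np.array([o[k] for k in ks])
        r+=list(q.ravel())
    return np.array(r+[(p[3]-1.6)/3,(p[7]-10)/5])
if __name__=="__main__":
  best=None
  for a in np.linspace(-3,3,7):
    f=least_squares(res,[450,520,.4,1.6,a,70,0,10],x_scale=[100,100,.5,1,1,30,.05,5],loss="soft_l1")
    if best is None or f.cost<best.cost: best=f
  print(best.cost,best.x);print(res(best.x)[:-2].reshape(-1,2).T)
  for k,v in model(best.x).items(): print(k,np.array(v))
  for n,z in (("glue",50),("stapler",27),("rubber_eraser",6)):
    L=dict(glue=((347,300),(378,259)),stapler=((341,353),(398,290)),rubber_eraser=((315,317),(366,281)))[n]
    print(n,onz("scene",L[0],z),onz("side",L[1],z))
E
python3 fit.py
```

```text
11.194552133913291 [517.42 117.13   0.16   2.58  -3.62  70.08   0.    15.16]
[[ 0.01 -0.3  -0.06  0.21  0.36  0.09 -0.15  2.79 -2.21 -1.08 -0.36 -0.02
   0.23 -0.43 -0.24  0.71  1.19 -0.7  -0.02  0.42]
 [-0.6  -2.01 -0.27  0.14  0.42  0.06  1.19  0.06 -0.61  0.48 -1.26 -1.38
  -0.18  0.44  0.28  0.38 -0.58  1.58 -0.12 -1.05]]
hub [517.42 117.13 185.08]
nL [386.06  96.32 142.  ]
nR [648.78 137.93 142.  ]
c0 [389.87 -42.8   15.16]
c1 [688.15   4.45  15.16]
c2 [345.28 238.69  15.16]
b0 [439.53 142.76 179.08]
b1 [578.56 171.77 179.08]
b2 [534.17  36.85 179.08]
k0 [378.44 316.92  38.  ]
k1 [587.83 350.1   38.  ]
glue [ 439.62 -183.74   50.  ] [ 432.68 -173.57   50.  ]
stapler [ 376.07 -269.87   27.  ] [ 372.02 -258.36   27.  ]
rubber_eraser [ 375.85 -161.81    6.  ] [ 379.7 -163.6    6. ]
```

```bash
cat >> h.py <<'E'
PX,PY,PW=517.4,117.1,0.157
def w2p(P): 
    d=np.array(P[:2],float)-[PX,PY];c,s=np.cos(PW),np.sin(PW);return np.array([c*d[0]+s*d[1],-s*d[0]+c*d[1],P[2]])
def p2w(P):
    c,s=np.cos(PW),np.sin(PW);return np.array([PX+c*P[0]-s*P[1],PY+s*P[0]+c*P[1],P[2]])
def to(target_press,yaw_p=0.):
    "tool shift (tool axes) to target in press frame, and rot vec to tool y down, tool z = press x turned by yaw_p"
    s=arm.read_state();R=Ro.from_quat(s["ee_rot"]);a=PW+yaw_p;c,q=np.cos(a),np.sin(a)
    T=Ro.from_matrix(np.array([[q,-c,0],[0,0,-1],[c,q,0]]).T)
    print("t",round(s["clock"],2),"press",w2p(s["position"]),"F",np.round(s["contact_force"],1),"w",round(s["gripper_width"],1))
    print(" shift tool",R.inv().apply(p2w(target_press)-s["position"]),"rot tool",(R.inv()*T).as_rotvec(), "shift in final axes",T.inv().apply(p2w(target_press)-s["position"]))
E
python3 - <<'E'
from h import *
np.set_printoptions(precision=3,suppress=True)
to([0,290,100]);c=arm.calibration("wrist")
print(arm.read_state()["joints"])
E
```

```text
t 1.5 press [-200.127  496.48   231.325] F [ 0.6  0.5 -0.7] w 85.4
 shift tool [-278.876  131.328   70.086] rot tool [-0.    -2.126 -0.   ] shift in final axes [206.48  131.325 200.127]
[ 1.432  0.385  0.008  0.    -1.194 -0.259]
```

```bash
R='{"delta_pos":[0,3,0],"rot":[0,-0.1063,0],"jaw":85}'; echo skip >/dev/null
python3 -m creep '[{"delta_pos":[0,5,0],"rot":[0,-0.1063,0],"jaw":85},{"delta_pos":[0,5,0],"rot":[0,-0.1063,0],"jaw":85},{"delta_pos":[0,5,0],"rot":[0,-0.1063,0],"jaw":85},{"delta_pos":[0,5,0],"rot":[0,-0.1063,0],"jaw":85},{"delta_pos":[0,5,0],"rot":[0,-0.1063,0],"jaw":85},{"delta_pos":[0,5,0],"rot":[0,-0.1063,0],"jaw":85},{"delta_pos":[0,5,0],"rot":[0,-0.1063,0],"jaw":85},{"delta_pos":[0,5,0],"rot":[0,-0.1063,0],"jaw":85},{"delta_pos":[0,5,0],"rot":[0,-0.1063,0],"jaw":85},{"delta_pos":[0,5,0],"rot":[0,-0.1063,0],"jaw":85}]'
python3 -m creep '[{"delta_pos":[0,5,0],"rot":[0,-0.1063,0],"jaw":85},{"delta_pos":[0,5,0],"rot":[0,-0.1063,0],"jaw":85},{"delta_pos":[0,5,0],"rot":[0,-0.1063,0],"jaw":85},{"delta_pos":[0,5,0],"rot":[0,-0.1063,0],"jaw":85},{"delta_pos":[0,5,0],"rot":[0,-0.1063,0],"jaw":85},{"delta_pos":[0,5,0],"rot":[0,-0.1063,0],"jaw":85},{"delta_pos":[0,5,0],"rot":[0,-0.1063,0],"jaw":85},{"delta_pos":[0,5,0],"rot":[0,-0.1063,0],"jaw":85},{"delta_pos":[0,5,0],"rot":[0,-0.1063,0],"jaw":85},{"delta_pos":[0,5,0],"rot":[0,-0.1063,0],"jaw":85}]'
python3 -c "
from h import *
np.set_printoptions(precision=3,suppress=True)
to([0,290,100]);print(arm.read_state()['joints'])"
```

```text
clock: 2.33
position: [242.1, 576.2, 181.1]
ee_rot: [-0.233, 0.668, -0.668, 0.233]
contact_force: [0.2, -0.1, -0.9]
gripper_width: 85.1
clock: 3.17
position: [242.1, 576.3, 131.1]
ee_rot: [-0.539, 0.458, -0.458, 0.539]
contact_force: [-0.2, -0.0, 0.6]
gripper_width: 84.9
t 3.17 press [-200.106  496.566  131.117] F [-0.2 -0.   0.6] w 84.9
 shift tool [207.706  31.111 198.923] rot tool [-0.     0.006 -0.   ] shift in final axes [206.566  31.117 200.106]
[ 1.432  0.468 -0.126  0.    -0.977  1.873]
```

Move over to 70 mm before the edge and look.

```bash

python3 -m creep '[{"delta_pos":[20,3,20],"rot":[0,0,0],"jaw":85},{"delta_pos":[20,3,20],"rot":[0,0,0],"jaw":85},{"delta_pos":[20,3,20],"rot":[0,0,0],"jaw":85},{"delta_pos":[20,3,20],"rot":[0,0,0],"jaw":85},{"delta_pos":[20,3,20],"rot":[0,0,0],"jaw":85},{"delta_pos":[20,3,20],"rot":[0,0,0],"jaw":85},{"delta_pos":[20,3,20],"rot":[0,0,0],"jaw":85},{"delta_pos":[20,3,20],"rot":[0,0,0],"jaw":85},{"delta_pos":[20,3,20],"rot":[0,0,0],"jaw":85},{"delta_pos":[20,3,20],"rot":[0,0.006,0],"jaw":85}]'
python3 -c "
from h import *
np.set_printoptions(precision=3,suppress=True)
to([0,260,20]);shot('wrist','w1')
print(arm.find_in('wrist','book_edge')[:2])
print(proj('wrist',[p2w(q) for q in ([-106,219,41],[0,219,41],[106,219,41],[-106,147,30],[106,147,30])]))"
```

```text
clock: 4.0
position: [472.1, 409.2, 101.3]
ee_rot: [-0.536, 0.461, -0.461, 0.537]
contact_force: [0.0, 0.7, -0.3]
gripper_width: 84.7
t 4.0 press [  0.899 295.575 101.299] F [ 0.   0.7 -0.3] w 84.7
 shift tool [35.591 81.294 -0.723] rot tool [-0.    -0.006 -0.   ] shift in final axes [35.575 81.299 -0.899]
[{'location': [323.3, 319.2], 'p': 0.7}]
[[180.121 310.671]
 [322.396 309.831]
 [465.243 308.204]
 [197.86  375.901]
 [449.575 373.944]]
```

View pics/w1.png

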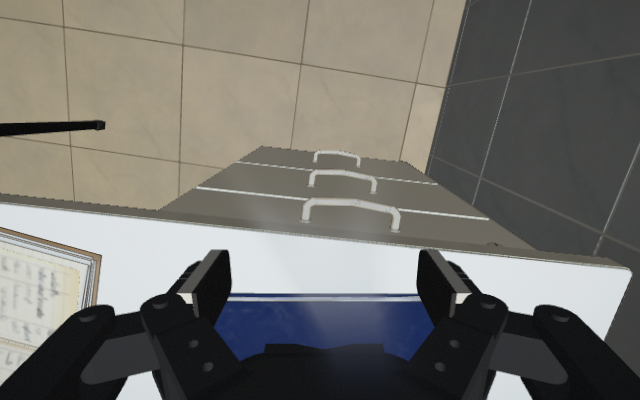

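```bash

python3 -c "
from h import *
np.set_printoptions(precision=1,suppress=True)
im=cv2.imread('pics/w1.png').astype(int)
for c in (250,290,330,370,410):
    col=im[280:315,c]; b=col[:,0]-col[:,2]
    print(c,[int(x) for x in col.sum(1)][8:30]); 
    r=280+np.argmax(b>45); print(r, w2p(onz('wrist',[c,r],41)))"
python3 -m creep '[{"delta_pos":[0,8,0],"rot":[0,0,0],"jaw":85},{"delta_pos":[0,8,0],"rot":[0,0,0],"jaw":85},{"delta_pos":[0,8,0],"rot":[0,0,0],"jaw":85},{"delta_pos":[0,8,0],"rot":[0,0,0],"jaw":85},{"delta_pos":[0,8,0],"rot":[0,0,0],"jaw":85},{"delta_pos":[0,8,0],"rot":[0,0,0],"jaw":85},{"delta_pos":[0,8,0],"rot":[0,0,0],"jaw":85},{"delta_pos":[0,8,0],"rot":[0,0,0],"jaw":85},{"delta_pos":[0,8,0],"rot":[0,0,0],"jaw":85},{"delta_pos":[0,8,0],"rot":[0,0,0],"jaw":85}]'

```

```text
250 [683, 684, 681, 683, 598, 320, 159, 174, 175, 471, 551, 580, 546, 278, 158, 170, 170, 174, 174, 175, 182, 190]
294 [-52.7 232.9  41. ]
290 [674, 674, 676, 673, 675, 444, 205, 217, 211, 412, 477, 499, 473, 284, 179, 197, 190, 187, 190, 182, 175, 184]
295 [-23.5 231.8  41. ]
330 [653, 653, 653, 653, 652, 483, 329, 318, 318, 494, 514, 497, 452, 338, 300, 304, 301, 299, 298, 298, 296, 296]
280 [  5.8 243.9  41. ]
370 [650, 650, 650, 650, 646, 472, 321, 312, 344, 413, 475, 503, 541, 378, 294, 296, 293, 297, 291, 290, 284, 284]
280 [ 34.5 243.5  41. ]
410 [681, 681, 680, 680, 682, 495, 238, 163, 361, 484, 519, 539, 557, 314, 179, 171, 170, 164, 169, 170, 167, 171]
295 [ 64.1 230.8  41. ]
clock: 4.93
position: [470.9, 410.0, 20.5]
ee_rot: [0.536, -0.461, 0.461, -0.536]
contact_force: [0.9, -0.2, -0.3]
gripper_width: 85.0
```

```bash

python3 -m creep '[{"delta_pos":[6,0,0],"rot":[0,0,0],"jaw":85},{"delta_pos":[6,0,0],"rot":[0,0,0],"jaw":85},{"delta_pos":[6,0,0],"rot":[0,0,0],"jaw":85},{"delta_pos":[6,0,0],"rot":[0,0,0],"jaw":85},{"delta_pos":[6,0,0],"rot":[0,0,0],"jaw":85},{"delta_pos":[6,0,0],"rot":[0,0,0],"jaw":85},{"delta_pos":[4,0,0],"rot":[0,0,0],"jaw":85},{"delta_pos":[4,0,0],"rot":[0,0,0],"jaw":85},{"delta_pos":[3,0,0],"rot":[0,0,0],"jaw":85},{"delta_pos":[3,0,0],"rot":[0,0,0],"jaw":85}]'
python3 -m creep '[{"delta_pos":[2,0,0],"rot":[0,0,0],"jaw":85},{"delta_pos":[2,0,0],"rot":[0,0,0],"jaw":85},{"delta_pos":[2,0,0],"rot":[0,0,0],"jaw":85},{"delta_pos":[2,0,0],"rot":[0,0,0],"jaw":85},{"delta_pos":[2,0,0],"rot":[0,0,0],"jaw":85},{"delta_pos":[2,0,0],"rot":[0,0,0],"jaw":85},{"delta_pos":[2,0,0],"rot":[0,0,0],"jaw":85},{"delta_pos":[2,0,0],"rot":[0,0,0],"jaw":85},{"delta_pos":[2,0,0],"rot":[0,0,0],"jaw":85},{"delta_pos":[2,0,0],"rot":[0,0,0],"jaw":85}]'
python3 -c "
from h import *
np.set_printoptions(precision=2,suppress=True)
to([0,194,20]);shot('wrist','w2')"
```

```text
clock: 5.77
position: [478.6, 360.3, 21.4]
ee_rot: [-0.536, 0.461, -0.461, 0.536]
contact_force: [0.2, 0.1, -0.8]
gripper_width: 85.3
clock: 6.6
position: [481.7, 340.9, 21.4]
ee_rot: [-0.536, 0.461, -0.461, 0.537]
contact_force: [-0.3, 2.5, -0.7]
gripper_width: 84.8
t 6.6 press [ -0.28 226.59  21.37] F [-0.3  2.5 -0.7] w 84.8
 shift tool [32.59  1.36  0.46] rot tool [-0.   -0.01 -0.  ] shift in final axes [32.59  1.37  0.28]
```

View pics/w2.png

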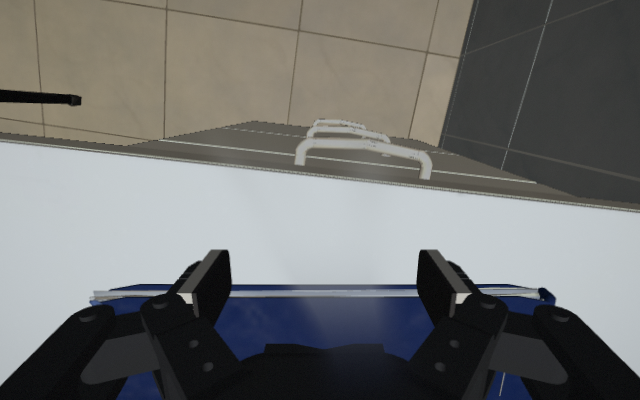

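```bash

python3 -m creep '[{"delta_pos":[2,0,0],"rot":[0,0,0],"jaw":85},{"delta_pos":[2,0,0],"rot":[0,0,0],"jaw":85},{"delta_pos":[2,0,0],"rot":[0,0,0],"jaw":85},{"delta_pos":[2,0,0],"rot":[0,0,0],"jaw":85},{"delta_pos":[2,0,0],"rot":[0,0,0],"jaw":85},{"delta_pos":[2,0,0],"rot":[0,0,0],"jaw":85},{"delta_pos":[2,0,0],"rot":[0,0,0],"jaw":85},{"delta_pos":[2,0,0],"rot":[0,0,0],"jaw":85},{"delta_pos":[2,0,0],"rot":[0,0,0],"jaw":85},{"delta_pos":[2,0,0],"rot":[0,0,0],"jaw":85}]'
python3 -m creep '[{"delta_pos":[0.6,0,0],"rot":[0,0,0],"jaw":85},{"delta_pos":[0.6,0,0],"rot":[0,0,0],"jaw":85},{"delta_pos":[0.6,0,0],"rot":[0,0,0],"jaw":85},{"delta_pos":[0.6,0,0],"rot":[0,0,0],"jaw":85},{"delta_pos":[0.6,0,0],"rot":[0,0,0],"jaw":85},{"delta_pos":[0.6,0,0],"rot":[0,0,0],"jaw":85},{"delta_pos":[0.6,0,0],"rot":[0,0,0],"jaw":85},{"delta_pos":[0.6,0,0],"rot":[0,0,0],"jaw":85},{"delta_pos":[0.6,0,0],"rot":[0,0,0],"jaw":85},{"delta_pos":[0.6,0,0],"rot":[0,0,0],"jaw":85}]'
python3 -c "
from h import *
np.set_printoptions(precision=2,suppress=True)
to([0,194,20]);print(arm.read_state()['wrist_torque'])"
```

```text
clock: 7.48
position: [484.6, 320.9, 21.4]
ee_rot: [-0.536, 0.461, -0.461, 0.536]
contact_force: [-0.3, 3.4, -0.6]
gripper_width: 84.7
clock: 8.32
position: [485.5, 315.2, 21.4]
ee_rot: [-0.536, 0.461, -0.461, 0.536]
contact_force: [0.0, 3.2, 0.7]
gripper_width: 84.9
t 8.32 press [ -0.52 200.6   21.39] F [0.  3.2 0.7] w 84.9
 shift tool [6.6  1.39 0.56] rot tool [-0.   -0.01 -0.  ] shift in final axes [6.6  1.39 0.52]
[ 0.93  0.13 -0.02]
```

```bash

python3 -m creep '[{"delta_pos":[0.4,0,0],"rot":[0,0,0],"jaw":85},{"delta_pos":[0.4,0,0],"rot":[0,0,0],"jaw":85},{"delta_pos":[0.4,0,0],"rot":[0,0,0],"jaw":85},{"delta_pos":[0.4,0,0],"rot":[0,0,0],"jaw":85},{"delta_pos":[0.4,0,0],"rot":[0,0,0],"jaw":85},{"delta_pos":[0.4,0,0],"rot":[0,0,0],"jaw":85},{"delta_pos":[0.4,0,0],"rot":[0,0,0],"jaw":85},{"delta_pos":[0.4,0,0],"rot":[0,0,0],"jaw":85},{"delta_pos":[0.4,0,0],"rot":[0,0,0],"jaw":85},{"delta_pos":[0.4,0,0],"rot":[0,0,0],"jaw":85}]'
python3 -c "
from h import *
np.set_printoptions(precision=2,suppress=True)
to([0,194,20]);print(arm.read_state()['wrist_torque'])"
```

```text
clock: 9.15
position: [486.1, 311.2, 21.4]
ee_rot: [-0.536, 0.461, -0.461, 0.536]
contact_force: [-0.9, 4.1, 0.7]
gripper_width: 85.1
t 9.15 press [ -0.58 196.6   21.35] F [-0.9  4.1  0.7] w 85.1
 shift tool [2.59 1.35 0.59] rot tool [-0.   -0.01 -0.  ] shift in final axes [2.6  1.35 0.58]
[1.02 0.16 0.04]
```

```bash

python3 -m creep '[{"delta_pos":[0.3,0,0],"rot":[0,0,0],"jaw":85},{"delta_pos":[0.3,0,0],"rot":[0,0,0],"jaw":85},{"delta_pos":[0.3,0,0],"rot":[0,0,0],"jaw":85},{"delta_pos":[0.3,0,0],"rot":[0,0,0],"jaw":85},{"delta_pos":[0.3,0,0],"rot":[0,0,0],"jaw":85},{"delta_pos":[0.3,0,0],"rot":[0,0,0],"jaw":85},{"delta_pos":[0.3,0,0],"rot":[0,0,0],"jaw":85},{"delta_pos":[0.3,0,0],"rot":[0,0,0],"jaw":85},{"delta_pos":[0.3,0,0],"rot":[0,0,0],"jaw":85},{"delta_pos":[0.3,0,0],"rot":[0,0,0],"jaw":85}]'
python3 -c "
from h import *
np.set_printoptions(precision=2,suppress=True)
to([0,194,20]);print(arm.read_state()['wrist_torque'])"
```

```text
clock: 9.98
position: [486.8, 309.3, 21.4]
ee_rot: [-0.535, 0.461, -0.461, 0.537]
contact_force: [-0.6, 6.6, 1.0]
gripper_width: 84.9
t 9.98 press [ -0.16 194.65  21.42] F [-0.6  6.6  1. ] w 84.9
 shift tool [0.66 1.42 0.16] rot tool [-0.   -0.01 -0.  ] shift in final axes [0.65 1.42 0.16]
[ 2.03  0.43 -0.1 ]
```

```bash

python3 -m creep '[{"delta_pos":[0.2,0,0],"rot":[0,0,0],"jaw":85},{"delta_pos":[0.2,0,0],"rot":[0,0,0],"jaw":85},{"delta_pos":[0.2,0,0],"rot":[0,0,0],"jaw":85},{"delta_pos":[0.2,0,0],"rot":[0,0,0],"jaw":85},{"delta_pos":[0.2,0,0],"rot":[0,0,0],"jaw":85},{"delta_pos":[0.2,0,0],"rot":[0,0,0],"jaw":85},{"delta_pos":[0,0,0],"rot":[0,0,0],"jaw":85},{"delta_pos":[0,0,0],"rot":[0,0,0],"jaw":85},{"delta_pos":[0,0,0],"rot":[0,0,0],"jaw":85},{"delta_pos":[0,0,0],"rot":[0,0,0],"jaw":85}]'
python3 -c "
from h import *
np.set_printoptions(precision=2,suppress=True)
to([0,194,20]);print(arm.read_state()['wrist_torque']);shot('scene','s2');shot('wrist','w3')
a=cv2.imread('pics/scene0.png')[150:290,220:410];b=cv2.imread('pics/s2.png')[150:290,220:410]
cv2.imwrite('pics/ab.png',np.vstack([cv2.resize(q,None,fx=4,fy=4,interpolation=2) for q in (b,)]))
P=[p2w(q) for q in ([0,-115,45],[-106,-115,41],[106,-115,41],[-100,-115,45],[100,-115,45])];print(proj('scene',P))"
```

```text
clock: 10.82
position: [487.5, 309.2, 21.6]
ee_rot: [-0.534, 0.461, -0.461, 0.538]
contact_force: [-2.2, 8.8, -1.0]
gripper_width: 84.7
t 10.82 press [  0.49 194.44  21.59] F [-2.2  8.8 -1. ] w 84.7
 shift tool [ 0.45  1.59 -0.5 ] rot tool [-0.   -0.01 -0.  ] shift in final axes [ 0.44  1.59 -0.49]
[ 2.41  0.34 -0.32]
[[341.41 232.03]
 [306.67 251.73]
 [372.78 216.41]
 [308.69 249.45]
 [371.2  216.16]]
```

View pics/ab.png

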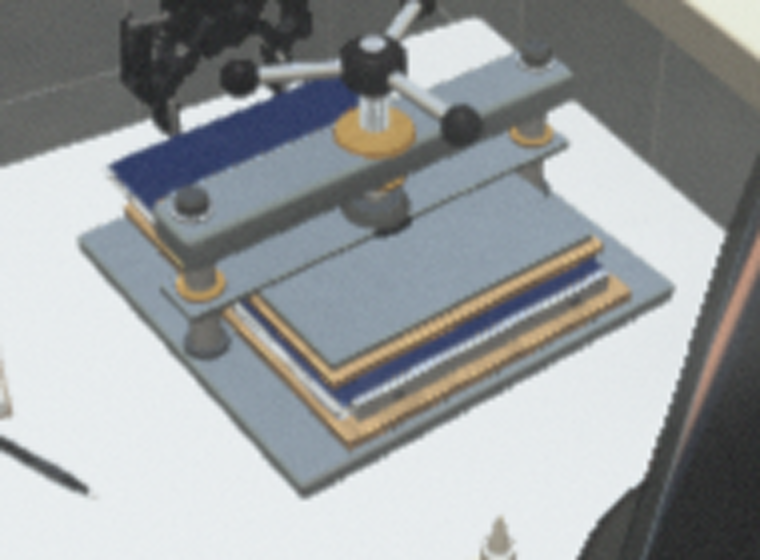

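```bash

python3 -m creep '[{"delta_pos":[-3,0,0],"rot":[0,0,0],"jaw":85},{"delta_pos":[-5,0,0],"rot":[0,0,0],"jaw":85},{"delta_pos":[-6,0,0],"rot":[0,0,0],"jaw":85},{"delta_pos":[-6,0,0],"rot":[0,0,0],"jaw":0},{"delta_pos":[-5,0,0],"rot":[0,0,0],"jaw":0},{"delta_pos":[-5,0,0],"rot":[0,0,0],"jaw":0},{"delta_pos":[-5,0,0],"rot":[0,0,0],"jaw":0},{"delta_pos":[-5,0,0],"rot":[0,0,0],"jaw":0},{"delta_pos":[-5,0,0],"rot":[0,0,0],"jaw":0},{"delta_pos":[-5,0,0],"rot":[0,0,0],"jaw":0}]'
python3 -m creep '[{"delta_pos":[0,-14,0],"rot":[0,0,0],"jaw":0},{"delta_pos":[0,-14,0],"rot":[0,0,0],"jaw":0},{"delta_pos":[0,-14,0],"rot":[0,0,0],"jaw":0},{"delta_pos":[0,-14,0],"rot":[0,0,0],"jaw":0},{"delta_pos":[0,-14,0],"rot":[0,0,0],"jaw":0},{"delta_pos":[0,-14,0],"rot":[0,0,0],"jaw":0},{"delta_pos":[0,-14,0],"rot":[0,0,0],"jaw":0},{"delta_pos":[0,-14,0],"rot":[0,0,0],"jaw":0},{"delta_pos":[0,-14,0],"rot":[0,0,0],"jaw":0},{"delta_pos":[0,-14,0],"rot":[0,0,0],"jaw":0}]'
python3 -c "
from h import *
np.set_printoptions(precision=2,suppress=True)
to([0,52,158]);print(arm.read_state()['wrist_torque']);shot('wrist','w4');shot('scene','s4');shot('side','d4')
for c in ('scene','side'):
  print([ (x['location'],x['p']) for n in ('star_hub','star_tip') for x in arm.find_in(c,n)])
for q in ((427,279),(370,185)): print(onz('side',q,75), w2p(onz('side',q,75)))
from fit import model
P=model([517.42,117.13,.16,2.58,-3.62,34,0,15])
for c in ('scene','side'):
  m=cv2.imread('pics/%s.png'%dict(scene='s4',side='d4')[c])
  for k,v in P.items():
    x=proj(c,[v])[0]; cv2.circle(m,tuple(int(round(t*8)) for t in x),4,(0,255,0),-1,shift=3)
  x,y=(215,135) if c=='scene' else (215,130)
  cv2.imwrite('pics/%s_o.png'%c,cv2.resize(m[y:y+145,x:x+180],None,fx=4,fy=4,interpolation=2))
"
```

```text
clock: 11.75
position: [479.0, 356.9, 21.3]
ee_rot: [0.536, -0.461, 0.461, -0.536]
contact_force: [-0.3, 0.4, 1.2]
gripper_width: 0.7
clock: 12.58
position: [478.9, 356.5, 162.0]
ee_rot: [0.536, -0.461, 0.461, -0.536]
contact_force: [-0.3, 0.2, 0.5]
gripper_width: 0.1
t 12.58 press [ -0.54 242.5  162.04] F [-0.3  0.2  0.5] w 0.1
 shift tool [190.5    4.04   1.61] rot tool [ 0.   -0.01  0.  ] shift in final axes [190.5    4.04   0.54]
[ 0.04 -0.02 -0.02]
[([316.0, 169.5], 0.57), ([314.4, 168.3], 0.72)]
[([303.3, 174.7], 0.64), ([261.2, 212.9], 0.35), ([297.5, 176.1], 0.85), ([397.4, 288.8], 0.2)]
[ 401.42 -322.56   75.  ] [-183.3  -416.11   75.  ]
[702.6 -35.9  75. ] [ 159.   -180.07   75.  ]
```

View pics/side_o.png

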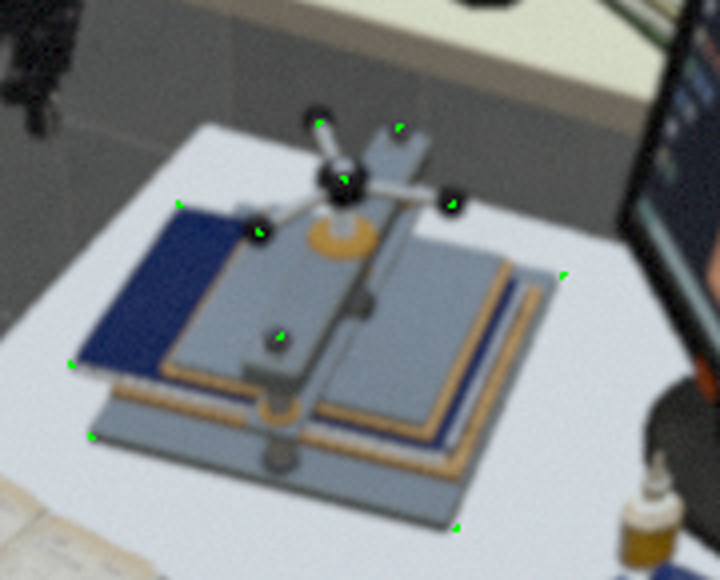

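```bash

python3 -m creep '[{"delta_pos":[19,0.5,0],"rot":[0,0,0],"jaw":0},{"delta_pos":[19,0.5,0],"rot":[0,0,0],"jaw":0},{"delta_pos":[19,0.5,0],"rot":[0,0,0],"jaw":0},{"delta_pos":[19,0.5,0],"rot":[0,0,0],"jaw":0},{"delta_pos":[19,0.5,0],"rot":[0,0,0],"jaw":0},{"delta_pos":[19,0.5,0],"rot":[0,0,0],"jaw":0},{"delta_pos":[19,0.5,0],"rot":[0,0,0],"jaw":0},{"delta_pos":[19,0.5,0],"rot":[0,0,0],"jaw":0},{"delta_pos":[19,0.5,0],"rot":[0,0,0],"jaw":0},{"delta_pos":[19,0.5,0],"rot":[0,-0.008,0],"jaw":0}]'
python3 -c "
from h import *
np.set_printoptions(precision=2,suppress=True)
to([0,52,157])
import math
r=52
for k in range(0,30):
  a=math.radians(90-10*k);b=math.radians(80-10*k)
  print(90-10*k, 'dx %.1f dz %.1f'%(-r*(math.sin(b)-math.sin(a)), r*(math.cos(b)-math.cos(a))))"
```

```text
clock: 13.77
position: [507.3, 166.8, 155.5]
ee_rot: [0.539, -0.459, 0.458, -0.538]
contact_force: [1.0, 0.2, -0.3]
gripper_width: 0.0
t 13.77 press [ -2.2   50.63 155.54] F [ 1.   0.2 -0.3] w 0.0
 shift tool [-1.37 -1.46  2.2 ] rot tool [0. 0. 0.] shift in final axes [-1.37 -1.46  2.2 ]
90 dx 0.8 dz 9.0
80 dx 2.3 dz 8.8
70 dx 3.8 dz 8.2
60 dx 5.2 dz 7.4
50 dx 6.4 dz 6.4
40 dx 7.4 dz 5.2
30 dx 8.2 dz 3.8
20 dx 8.8 dz 2.3
10 dx 9.0 dz 0.8
0 dx 9.0 dz -0.8
-10 dx 8.8 dz -2.3
-20 dx 8.2 dz -3.8
-30 dx 7.4 dz -5.2
-40 dx 6.4 dz -6.4
-50 dx 5.2 dz -7.4
-60 dx 3.8 dz -8.2
-70 dx 2.3 dz -8.8
-80 dx 0.8 dz -9.0
-90 dx -0.8 dz -9.0
-100 dx -2.3 dz -8.8
-110 dx -3.8 dz -8.2
-120 dx -5.2 dz -7.4
-130 dx -6.4 dz -6.4
-140 dx -7.4 dz -5.2
-150 dx -8.2 dz -3.8
-160 dx -8.8 dz -2.3
-170 dx -9.0 dz -0.8
-180 dx -9.0 dz 0.8
-190 dx -8.8 dz 2.3
-200 dx -8.2 dz 3.8
```

```bash

python3 -m creep '[{"delta_pos":[-1,0,6.7],"rot":[0,0,0],"jaw":0},{"delta_pos":[0.4,0,4.5],"rot":[0,0,0],"jaw":0},{"delta_pos":[1.1,0,4.4],"rot":[0,0,0],"jaw":0},{"delta_pos":[1.2,0,4.4],"rot":[0,0,0],"jaw":0},{"delta_pos":[1.9,0,4.1],"rot":[0,0,0],"jaw":0},{"delta_pos":[1.9,0,4.1],"rot":[0,0,0],"jaw":0},{"delta_pos":[2.6,0,3.7],"rot":[0,0,0],"jaw":0},{"delta_pos":[2.6,0,3.7],"rot":[0,0,0],"jaw":0},{"delta_pos":[3.2,0,3.2],"rot":[0,0,0],"jaw":0},{"delta_pos":[3.2,0,3.2],"rot":[0,0,0],"jaw":0}]'
python3 -m creep '[{"delta_pos":[3.7,0,2.6],"rot":[0,0,0],"jaw":0},{"delta_pos":[3.7,0,2.6],"rot":[0,0,0],"jaw":0},{"delta_pos":[4.1,0,1.9],"rot":[0,0,0],"jaw":0},{"delta_pos":[4.1,0,1.9],"rot":[0,0,0],"jaw":0},{"delta_pos":[4.4,0,1.2],"rot":[0,0,0],"jaw":0},{"delta_pos":[4.4,0,1.1],"rot":[0,0,0],"jaw":0},{"delta_pos":[4.5,0,0.4],"rot":[0,0,0],"jaw":0},{"delta_pos":[4.5,0,0.4],"rot":[0,0,0],"jaw":0},{"delta_pos":[4.5,0,-0.4],"rot":[0,0,0],"jaw":0},{"delta_pos":[4.5,0,-0.4],"rot":[0,0,0],"jaw":0}]'
cat > st.py <<'E'
from h import *
import math
np.set_printoptions(precision=2,suppress=True)
F=[];T=[]
for i in range(8):
    arm.get_image("wrist"); s=arm.read_state(); F.append(s["contact_force"]);T.append(s["wrist_torque"])
p=w2p(s["position"]);f=np.mean(F,0);c,q=np.cos(PW),np.sin(PW)
fp=np.array([c*f[0]+q*f[1],-q*f[0]+c*f[1]])
print("t",s["clock"],"p",p,"ang",math.degrees(math.atan2(p[1],p[0])),"r",np.hypot(p[0],p[1]),"Fpress",fp,"M about axis",(p[0]*fp[1]-p[1]*fp[0])/1000,"sd",np.std(F,0))
E
python3 st.py
```

```text
clock: 14.6
position: [551.0, 158.0, 155.7]
ee_rot: [0.539, -0.459, 0.458, -0.537]
contact_force: [-3.9, 1.1, -1.0]
gripper_width: 0.2
clock: 15.43
position: [570.5, 118.2, 156.7]
ee_rot: [-0.538, 0.458, -0.459, 0.539]
contact_force: [-1.7, 4.0, -0.0]
gripper_width: -0.1
t 15.8333 p [ 52.16  -7.33 156.48] ang -8.00476597044005 r 52.67223377178814 Fpress [0.03 0.12] M about axis 0.006373742440789949 sd [0.6  0.5  0.69]
```

```bash

python3 -m creep '[{"delta_pos":[4.4,0,-1.1],"rot":[0,0,0],"jaw":0},{"delta_pos":[4.4,0,-1.2],"rot":[0,0,0],"jaw":0},{"delta_pos":[4.1,0,-1.9],"rot":[0,0,0],"jaw":0},{"delta_pos":[4.1,0,-1.9],"rot":[0,0,0],"jaw":0},{"delta_pos":[3.7,0,-2.6],"rot":[0,0,0],"jaw":0},{"delta_pos":[3.7,0,-2.6],"rot":[0,0,0],"jaw":0},{"delta_pos":[3.2,0,-3.2],"rot":[0,0,0],"jaw":0},{"delta_pos":[3.2,0,-3.2],"rot":[0,0,0],"jaw":0},{"delta_pos":[2.6,0,-3.7],"rot":[0,0,0],"jaw":0},{"delta_pos":[2.6,0,-3.7],"rot":[0,0,0],"jaw":0}]'
python3 -m creep '[{"delta_pos":[1.9,0,-4.1],"rot":[0,0,0],"jaw":0},{"delta_pos":[1.9,0,-4.1],"rot":[0,0,0],"jaw":0},{"delta_pos":[1.2,0,-4.4],"rot":[0,0,0],"jaw":0},{"delta_pos":[1.1,0,-4.4],"rot":[0,0,0],"jaw":0},{"delta_pos":[0.4,0,-4.5],"rot":[0,0,0],"jaw":0},{"delta_pos":[0.4,0,-4.5],"rot":[0,0,0],"jaw":0},{"delta_pos":[-0.4,0,-4.5],"rot":[0,0,0],"jaw":0},{"delta_pos":[-0.4,0,-4.5],"rot":[0,0,0],"jaw":0},{"delta_pos":[-1.1,0,-4.4],"rot":[0,0,0],"jaw":0},{"delta_pos":[-1.2,0,-4.4],"rot":[0,0,0],"jaw":0}]'
python3 -c "
from h import *
from scipy.optimize import least_squares
np.set_printoptions(precision=2,suppress=True)
to([0,0,155]);shot('scene','s5');shot('side','d5')
a=cv2.resize(cv2.imread('pics/s5.png')[140:275,240:390],None,fx=4,fy=4,interpolation=2)
cv2.imwrite('pics/s5c.png',a)"
```

```text
clock: 16.67
position: [551.0, 78.4, 156.6]
ee_rot: [-0.538, 0.458, -0.459, 0.539]
contact_force: [1.4, 3.9, 0.5]
gripper_width: 0.4
clock: 17.5
position: [507.6, 67.7, 156.4]
ee_rot: [0.538, -0.459, 0.459, -0.538]
contact_force: [3.6, 0.2, -0.2]
gripper_width: -0.0
t 17.5 press [-17.35 -47.24 156.37] F [ 3.6  0.2 -0.2] w -0.0
 shift tool [-47.2    1.34  17.46] rot tool [0. 0. 0.] shift in final axes [-47.24   1.37  17.35]
```

View pics/s5c.png

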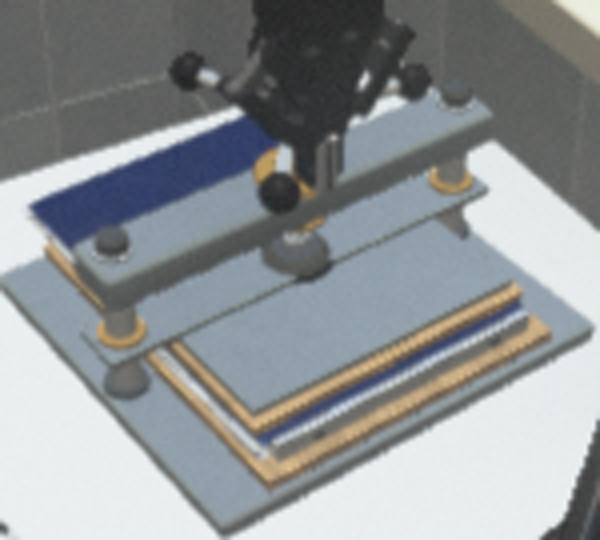

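```bash
python3 -c "
from h import *
from scipy.optimize import least_squares
np.set_printoptions(precision=2,suppress=True)
def fit(obs):
  best=None
  for a0 in np.arange(0,2.1,.3):
    def res(p): 
      return (proj('scene',[p2w([82*np.cos(p[0]+i*2*np.pi/3),82*np.sin(p[0]+i*2*np.pi/3),p[1]]) for i in range(3)])[:,None]-obs[None]).reshape(3,3,2)
    def r2(p):
      d=res(p); n=np.linalg.norm(d,axis=2); return np.concatenate([d[i,n[i].argmin()] for i in range(3)])
    f=least_squares(r2,[a0,178])
    if best is None or f.cost<best.cost: best=f
  return np.degrees(best.x[0])%120,best.x[1],best.cost
print(fit(np.array([(280,169.5),(324.5,149.5),(335.5,181.5)])))
print(fit(np.array([(309.75,188),(286.75,157.75),(343.75,160)])))
for z in (41,43,45,47,49,51): print(z,proj('scene',[p2w([-107,-106,z]),p2w([0,-106,z])]).ravel())
"
```

```text
(np.float64(33.01427839949899), np.float64(179.71163883704068), np.float64(0.10816325570895978))
(np.float64(108.2087574442111), np.float64(174.6920906546286), np.float64(0.5803632646267832))
41 [304.14 249.73 339.09 231.22]
43 [304.12 249.13 339.11 230.64]
45 [304.09 248.54 339.14 230.05]
47 [304.07 247.95 339.16 229.46]
49 [304.05 247.35 339.18 228.87]
51 [304.03 246.76 339.2  228.28]
```

```bash

python3 -m creep '[{"delta_pos":[-1.3,0,-2.7],"rot":[0,0,0],"jaw":0},{"delta_pos":[-1.3,0,-2.7],"rot":[0,0,0],"jaw":0},{"delta_pos":[-1.3,0,-2.7],"rot":[0,0,0],"jaw":0},{"delta_pos":[-1.7,0,-2.5],"rot":[0,0,0],"jaw":0},{"delta_pos":[-1.7,0,-2.5],"rot":[0,0,0],"jaw":0},{"delta_pos":[-1.7,0,-2.5],"rot":[0,0,0],"jaw":0},{"delta_pos":[-2.1,0,-2.1],"rot":[0,0,0],"jaw":0},{"delta_pos":[-2.1,0,-2.1],"rot":[0,0,0],"jaw":0},{"delta_pos":[-2.1,0,-2.1],"rot":[0,0,0],"jaw":0},{"delta_pos":[-2.3,0,-1.9],"rot":[0,0,0],"jaw":0}]'
cat > q.py <<'E'
from h import *
import math
s=arm.read_state();p=w2p(s["position"]);f=s["contact_force"];m=s["wrist_torque"];o=s["position"]
print("ang %.1f r %.1f |F| %.2f M %.3f"%(math.degrees(math.atan2(p[1],p[0])),np.hypot(p[0],p[1]),np.hypot(f[0],f[1]),((o[0]-PX)*f[1]-(o[1]-PY)*f[0])/1000), np.round(m,2))
E
python3 q.py
```

```text
clock: 18.43
position: [481.4, 81.7, 156.2]
ee_rot: [0.538, -0.459, 0.459, -0.538]
contact_force: [2.8, -2.3, -0.7]
gripper_width: -0.0
ang -144.4 r 50.5 |F| 3.61 M 0.181 [-0.44 -0.86 -0.04]
```

```bash

python3 -m creep '[{"delta_pos":[-2.3,0,-1.6],"rot":[0,0,0],"jaw":0},{"delta_pos":[-2.4,0,-1.5],"rot":[0,0,0],"jaw":0},{"delta_pos":[-2.5,0,-1.3],"rot":[0,0,0],"jaw":0},{"delta_pos":[-2.5,0,-1.2],"rot":[0,0,0],"jaw":0},{"delta_pos":[-2.6,0,-1.0],"rot":[0,0,0],"jaw":0},{"delta_pos":[-2.6,0,-0.9],"rot":[0,0,0],"jaw":0},{"delta_pos":[-2.7,0,-0.7],"rot":[0,0,0],"jaw":0},{"delta_pos":[-2.7,0,-0.5],"rot":[0,0,0],"jaw":0},{"delta_pos":[-2.7,0,-0.4],"rot":[0,0,0],"jaw":0},{"delta_pos":[-2.7,0,-0.2],"rot":[0,0,0],"jaw":0}]'
python3 q.py
python3 -m creep '[{"delta_pos":[-1.8,0,0],"rot":[0,0,0],"jaw":0},{"delta_pos":[-1.8,0,0.1],"rot":[0,0,0],"jaw":0},{"delta_pos":[-1.8,0,0.1],"rot":[0,0,0],"jaw":0},{"delta_pos":[-1.8,0,0.2],"rot":[0,0,0],"jaw":0},{"delta_pos":[-1.8,0,0.2],"rot":[0,0,0],"jaw":0},{"delta_pos":[-1.8,0,0.3],"rot":[0,0,0],"jaw":0},{"delta_pos":[-1.8,0,0.3],"rot":[0,0,0],"jaw":0},{"delta_pos":[-1.7,0,0.4],"rot":[0,0,0],"jaw":0},{"delta_pos":[-1.7,0,0.5],"rot":[0,0,0],"jaw":0},{"delta_pos":[-1.7,0,0.5],"rot":[0,0,0],"jaw":0}]'
python3 q.py
```

```text
clock: 19.27
position: [468.4, 105.6, 156.3]
ee_rot: [0.538, -0.459, 0.459, -0.538]
contact_force: [3.0, -3.4, 0.4]
gripper_width: 0.1
ang -175.8 r 50.3 |F| 4.50 M 0.199 [-1.07 -0.75 -0.  ]
clock: 20.1
position: [467.7, 123.0, 156.1]
ee_rot: [0.539, -0.459, 0.459, -0.537]
contact_force: [1.2, -6.0, 0.4]
gripper_width: 0.1
ang 164.3 r 50.1 |F| 6.10 M 0.290 [-1.62 -0.4  -0.06]
```

```bash

python3 -m creep '[{"delta_pos":[-1.9,0,0.6],"rot":[0,0,0],"jaw":0},{"delta_pos":[-1.9,0,0.6],"rot":[0,0,0],"jaw":0},{"delta_pos":[-1.8,0,0.7],"rot":[0,0,0],"jaw":0},{"delta_pos":[-1.8,0,0.8],"rot":[0,0,0],"jaw":0},{"delta_pos":[-1.8,0,0.8],"rot":[0,0,0],"jaw":0},{"delta_pos":[-1.7,0,0.9],"rot":[0,0,0],"jaw":0},{"delta_pos":[-1.7,0,1.0],"rot":[0,0,0],"jaw":0},{"delta_pos":[-1.7,0,1.0],"rot":[0,0,0],"jaw":0},{"delta_pos":[-1.6,0,1.1],"rot":[0,0,0],"jaw":0},{"delta_pos":[-1.6,0,1.2],"rot":[0,0,0],"jaw":0}]'
python3 q.py
python3 -c "
from h import *
shot('scene','s6');shot('side','d6')
a=cv2.resize(cv2.imread('pics/s6.png')[140:275,240:390],None,fx=4,fy=4,interpolation=2)
cv2.imwrite('pics/s6c.png',a)"
```

```text
clock: 20.93
position: [472.1, 140.7, 155.5]
ee_rot: [0.54, -0.46, 0.458, -0.536]
contact_force: [-0.7, -6.0, 0.8]
gripper_width: -0.1
ang 143.5 r 51.1 |F| 6.05 M 0.289 [-1.87  0.3  -0.08]
```

View pics/s6c.png

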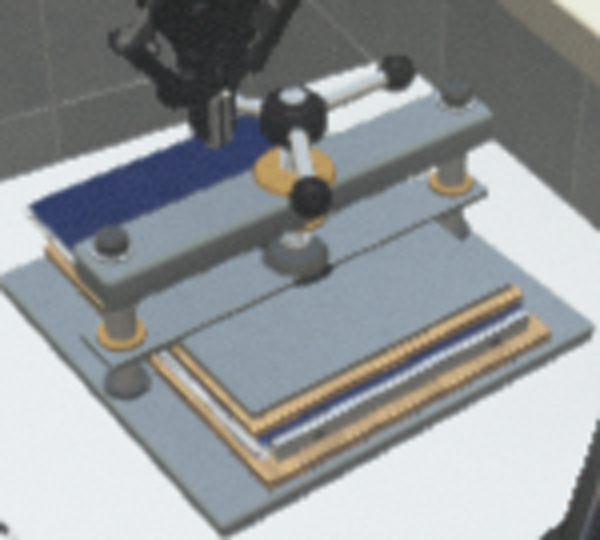

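```bash

python3 -m creep '[{"delta_pos":[-1.3,0,0.9],"rot":[0,0,0],"jaw":0},{"delta_pos":[-1.2,0,1.0],"rot":[0,0,0],"jaw":0},{"delta_pos":[-1.2,0,1.0],"rot":[0,0,0],"jaw":0},{"delta_pos":[-1.1,0,1.1],"rot":[0,0,0],"jaw":0},{"delta_pos":[-1.1,0,1.1],"rot":[0,0,0],"jaw":0},{"delta_pos":[-1.1,0,1.1],"rot":[0,0,0],"jaw":0},{"delta_pos":[-1.0,0,1.2],"rot":[0,0,0],"jaw":0},{"delta_pos":[-1.0,0,1.2],"rot":[0,0,0],"jaw":0},{"delta_pos":[-1.0,0,1.2],"rot":[0,0,0],"jaw":0},{"delta_pos":[-0.9,0,1.3],"rot":[0,0,0],"jaw":0}]'
python3 q.py
python3 -c "
from h import *
np.set_printoptions(precision=1,suppress=True)
for a in range(0,120,5): print(a,proj('scene',[p2w([82*np.cos(t),82*np.sin(t),172]) for t in np.radians([a-120,a])]).ravel())" | awk 'NR<25' | tail -n 24 | head -12
```

```text
clock: 21.87
position: [480.5, 152.9, 155.1]
ee_rot: [0.541, -0.46, 0.458, -0.535]
contact_force: [-3.2, -6.8, 1.8]
gripper_width: 0.4
ang 126.9 r 51.5 |F| 7.50 M 0.366 [-1.66  0.79 -0.04]
0 [317.3 188.7 339.4 158. ]
5 [320.4 188.4 337.6 156.8]
10 [323.4 188.  335.6 155.7]
15 [326.3 187.3 333.4 154.8]
20 [329.1 186.6 331.1 153.9]
25 [331.7 185.7 328.8 153.2]
30 [334.2 184.6 326.3 152.5]
35 [336.5 183.5 323.7 152. ]
40 [338.6 182.2 321.1 151.6]
45 [340.5 180.9 318.4 151.4]
50 [342.1 179.4 315.7 151.2]
55 [343.6 177.9 313.  151.2]
```

```bash

python3 -m creep '[{"delta_pos":[1.2,0,-1.6],"rot":[0,0,0],"jaw":0},{"delta_pos":[1.8,0,-2.4],"rot":[0,0,0],"jaw":0},{"delta_pos":[1.8,0,-2.4],"rot":[0,0,0],"jaw":0},{"delta_pos":[0,-5,0],"rot":[0,0,0],"jaw":0},{"delta_pos":[0,-12,0],"rot":[0,0,0],"jaw":0},{"delta_pos":[0,-12,0],"rot":[0,0,0],"jaw":0},{"delta_pos":[0,-12,0],"rot":[0,0,0],"jaw":0},{"delta_pos":[0,-12,0],"rot":[0,0,0],"jaw":0},{"delta_pos":[0,-12,0],"rot":[0,0,0],"jaw":0},{"delta_pos":[0,-12,0],"rot":[0,0,0],"jaw":0}]'
python3 -m creep '[{"delta_pos":[-10,-5,0],"rot":[0,0,0],"jaw":0},{"delta_pos":[-20,-5,0],"rot":[0,0,0],"jaw":0},{"delta_pos":[-20,0,0],"rot":[0,0,0],"jaw":0},{"delta_pos":[-20,0,0],"rot":[0,0,0],"jaw":0},{"delta_pos":[-20,0,0],"rot":[0,0,0],"jaw":0},{"delta_pos":[-20,0,0],"rot":[0,0,0],"jaw":0},{"delta_pos":[-20,0,0],"rot":[0,0,0],"jaw":0},{"delta_pos":[-20,0,0],"rot":[0,0,0],"jaw":0},{"delta_pos":[-10,0,0],"rot":[0,0,0],"jaw":0},{"delta_pos":[0,0,0],"rot":[0,0,0],"jaw":0}]'
python3 q.py
python3 -c "
from h import *
from fit import model
shot('side','d7');m=cv2.imread('pics/d7.png')
P=model([517.42,117.13,.16,7.0,-3.62,34,0,15])
for k,v in P.items():
  if k[0] in 'ck':
    x=proj('side',[v])[0]; cv2.circle(m,tuple(int(round(t*8)) for t in x),4,(0,255,0),-1,shift=3)
cv2.imwrite('pics/d7c.png',cv2.resize(m[130:320,215:435],None,fx=3,fy=3,interpolation=2))"
```

```text
clock: 22.7
position: [478.2, 149.5, 234.7]
ee_rot: [-0.538, 0.458, -0.459, 0.539]
contact_force: [0.4, -0.1, 0.0]
gripper_width: -0.4
clock: 23.53
position: [452.0, 309.1, 243.0]
ee_rot: [-0.539, 0.458, -0.458, 0.539]
contact_force: [-0.1, 0.9, 0.0]
gripper_width: -0.2
ang 99.8 r 202.9 |F| 0.91 M -0.034 [-0.02 -0.01  0.03]
```

View pics/d7c.png

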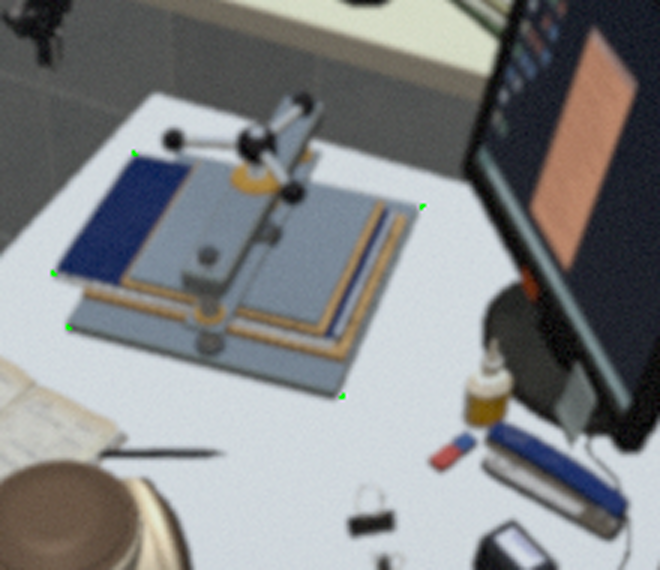

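The register's corners still match the home pose, the plate lies on it, the hand is clear, and the glue, stapler and eraser have not moved.

```bash
python3 -c "
from bench import arm
print(arm.job_done())"
```

```text
the job is handed in; nothing more can be done
None
```

The register is home against the stop, the plate is pressing on it, and the job is handed in at about 23.6 s of the 67 s allowed. No verdict was reported.

- **Register:** I pushed its near edge with both open fingertips. It slid at about 3 N, and I stopped at about 9 N once it no longer moved. In the pictures after the push and at the end, its corners lie on the fitted home position (book_mid at y +34 mm, square).
- **Star handle:** I turned it clockwise with the closed fingers, about 5 rad in one sweep. The turning torque rose from about 0.18 N m while free to about 0.37 N m at the end. Wrist torque and the star's position in the pictures both put it at about 6.7 to 7.1, roughly 100 to 130 N. That is over "firm" (75 N) and well short of crushing. Plate force cannot be read directly, so this is an estimate.
- **Last check:** The hand is clear with about zero force on it, and the glue, stapler and eraser look unmoved.

One disagreement: two torque readings near the end were the same (0.290 and 0.289 N m) although the star had turned about 20° between them. I put this down to noise, because the wrist torque kept rising.

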